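Stand the fallen cooler up and hold the contact probe on its boss

ROBOT

A 7-joint arm with a two-finger parallel gripper is mounted at the origin on the work surface. World frame = base frame: x ahead of the robot, y to its left, z up, the work surface at z = 0. Lengths are in m, angles in rad, forces in N, time in s.
With the tool pointing down it reaches from about 0.4 to 0.85 m from the base axis. Payload 4.5 kg.
Tool frame: the origin (TCP) lies midway between the tips of the shut fingers; the grasp point (between the pads) lies 19 mm behind it; z points along the fingers, y is the line along which they close (so a half turn about z gives the same grasp; the last joint's range is limited). The gripper opens to 88 mm and grips with 3 to 60 N. Pads are 18 mm wide; open, the fingers measure 123 mm over their backs; the gripper's body (75 mm by 187 mm) begins 45 mm behind the grasp point.
Start: joints at [-1.114, 0.689, -0.195, 1.565, 0.157, 0.902, -0.215], TCP at [0.256, 0.57, 0.239] pointing down, gripper open.
Joint ranges: [-3.01, 3.01], [-0.46, 2.08], [-1.47, 1.51], [0.13, 2.56], [-1, 4.14], [0.04, 2.09], [-2.66, 2.66]. Speed limits (rad/s): [2.57, 2.57, 3.14, 3.14, 3.14, 3.14, 3.14].

INTERFACE

Orientations are given as a unit quaternion [x, y, z, w].
In Python, from plant import r, eyes, finish_job gives the robot as it stands. The module is installed in compiled form; this text tells all that it offers.
- The arm moves only by the tool move_arm, never from a script. Its argument "motion" is a list of rows, each a list of 7 numbers: the shift along the tool's x, y, z in mm, then the turn, a rotation vector about the tool's x, y, z in degrees, then the closure, from 0 (fully open) to 1 (shut). A call has 1 to 5 rows; each row is the pose to reach, as a shift and turn from the pose commanded when the call began, along the tool's axes at that moment; what a row does not reach only later rows make up. A row lasts 1/8 s, in which the tool goes at most 62.5 mm and 10.7 degrees, less where a joint would pass 70% of its speed; a pose out of reach is approached as far as the arm can. A call with a gripper value outside its range is refused whole. The fingers move at their own pace and stop on an object; "newtons" is the grip in N (left out, the last holds). Time passes only in rows, so rows that repeat a pose let the fingers close. It gives the time, the measured TCP pose, the force, the opening and the grip force at its end, in the units of the state.
- r.get_state(): the state, without advancing time (a new reading comes with each control period).
- eyes.snapshot(name): name is "scene" or "top" or "wrist"; returns a dict with "frame" (420x560x3 uint8, red, green, blue), "z_map" (420x560 float32, m along the optical axis (not along the pixel's ray), 0 where there is no reading), "intrinsics" (3x3 intrinsics, pixels), "world_to_cam" (4x4, takes a point from world to camera coordinates). Camera axes: x right, y down, z forward; pixel columns grow to the right and rows downward; lengths in m; the calibration is good to about 2 mm. A picture is of the moment at which its call begins.
- finish_job(): hands the job in; it is judged then, once.
The state is a dict: "clock": time; "q": joint angles; "qd": joint speeds; "joint_torque": joint torques, N m; "tool_pos": TCP position; "eef_rot": TCP orientation; "contact_force": force on the tool from outside, world axes, zero at the start; "moment": the same for the moment, N m; "opening": opening from 0.0 (shut) to 1.0 (fully open); "finger_force": force on a finger pad.
Only numpy, scipy, OpenCV 4.12 (cv2) and the standard library are available. Lean on these libraries where they do the work, as an engineer would, in place of code of your own. Each camera call takes 0.05 s, during which the arm holds its last target. There are 200 camera calls.

TASK

The small finned cooler has fallen over: stand it upright on the bench, boss end up, and let go of it. Then take the spring-tip probe out of its holder and press it lightly, held upright, onto the middle of the round boss on top of the cooler, so that its spring tip is pushed in about half-way, and finish while holding it there. Leave the cooler standing and the other things where they are.

Things in the scene. Friction and masses are not known exactly. Their poses are not given: they have to be found in the camera images.
- cooler_center (a point): Centre of the loose solid finned aluminium cooler, 50 (x) by 44 (y) by 95 (z) mm, about 250 g. Its own z runs along the 95 mm from the plain flat foot (47.5 mm from this point) to the boss end, up when it stands. At the start it lies flat on the bench, own x up, boss end roughly towards the robot; firm to grip across its 44 mm.
- boss (a point): Centre of the top of the round flat steel boss, 16 mm across and 2 mm high, on the end face of the cooler (10 mm along the cooler's own x from the middle of that face; 97 mm above the bench when the cooler stands). A small dark dot marks its middle. Same axes as the cooler.
- probe_handle (a point): Middle of the round black handle (24 mm across, 38 mm below to 42 mm above this point, flat top) of the loose spring-tip probe, 100 g, standing upright (own z up) in its holder. A flange 34 mm across under the handle rests on the holder's rim; a 16 mm shaft hangs inside. Lift straight up 65 mm or more to clear it. End of the unpressed tip: 104 mm below this point.
- probe_tip (a point): End of the probe's steel spring tip, 5 mm across, on the probe's axis, facing down (own z points up along the probe). It moves with the tip.
- tip (a joint): How far the spring tip is pushed into the probe, in m: 0 = fully out, 0.010 = pushed right in against its stop. The spring takes about 1 N to start, 2.8 N half-way and 4.5 N fully in.
- probe_holder: Fixed holder of the probe: a grey tube 40 mm across (bore 22 mm) on a round foot 76 mm across, rim 75 mm above the bench. Origin at the centre of its underside. It may be the left or the right one of two equal holders.
- sucker_holder: The other holder, equal to the first, fixed. It carries the solder sucker. Origin at the centre of its underside.
- sucker_mid (a point): Middle of the steel barrel (22 mm across, 50 mm long) of the loose solder sucker that stands in the other holder; it is told from the probe by the thin rod and the 20 mm round knob on top, 45 mm above this point. Leave alone.
- tape_mid (a point): Centre of a loose roll of tape lying flat, 80 mm across, 24 mm high. Leave alone.
- flux_mid (a point): Centre of a loose small white bottle standing upright, 44 mm across, 120 mm high. Leave alone.
- cup_mid (a point): Centre of a loose grey cup, 70 mm across, 80 mm high. Leave alone.
- fan_mid (a point): Centre of a loose square fan lying flat, 80 by 80 by 25 mm. Leave alone.
There are look-alikes about, which are no part of the job. Leave any green look-alike of the part that bears cooler_center alone.

How it is judged:
On the way, in this order (a step that is already met when the one before it is completed fails the run):
1. the cooler stands upright on the bench, boss up, let go and at rest (angle between cooler_center's own z axis and vertical below 0.06 rad and height (world z) of cooler_center between 0.043 and 0.052 m and height (world z) of boss above 0.09 m and linear speed of cooler below 0.02 m/s and angular speed of cooler below 0.2 rad/s and contact force between the fingers and cooler below 0.1 N), for 0.3 s.
2. the probe is held by the fingers, clear of its holder (contact force between the fingers and probe above 1 N and contact force between probe and probe_holder below 0.05 N and (height (world z) of probe_handle above 0.165 m or horizontal distance between probe_handle and probe_holder above 0.05 m)), for 0.2 s.
At the end, for the whole second after the job is handed in: Cooler upright on the bench (3.4 deg), boss up, at rest, untouched by the fingers; fingers hold the probe upright (8 deg), its tip end within 6 mm of the middle of the boss, at 0.8 N or more, pushed in 1.5 to 8.5 mm, clear of both holders; all through the last second, still holding (all of step 1 and contact force between the fingers and probe above 1 N and contact force between tip and cooler above 0.8 N and value of joint tip between 0.0015 and 0.0085 m and angle between probe_handle's own z axis and vertical below 0.14 rad and height (world z) of probe_handle above 0.15 m and distance between probe_tip and boss below 0.006 m and contact force between probe and probe_holder below 0.05 N and contact force between probe and sucker_holder below 0.05 N); the arm keeps its last pose, push and grip.
It fails at once if the tip is pressed hard on the cooler (over 12 N) (contact force between tip and cooler above 12 N).
It fails at once if the solder sucker, tape, bottle, cup or fan is moved by more than 30 mm (distance of any of sucker_mid, tape_mid, flux_mid, cup_mid, fan_mid from where it was at the start of the episode above 0.03 m).
It also fails if it takes over 64 s, if anything falls off the work surface, if the arm or the gripper's body presses on something with over 40 N, if the wrist force passes 120 N, or if a joint passes its speed limit or range.

## Working session

There is one attempt and no reset: what is moved stays moved. The work goes in short steps, Python scripts to look and compute and a tool call to move; the robot and the scene stay as the last step left them, time stands still between calls to the robot, and variables do not carry over. Pictures are saved under pics/ and viewed, at most 10 in all, crops included, and the job is handed in when it is done.

Besides the shell and the picture viewer there is one more tool, called as name([rows], argument=value, ...), one row to a line, values as JSON. move_arm: Moves the arm, as the interface text tells. Its arguments: {"type":"object","properties":{"motion":{"type":"array","items":{"type":"array","items":{"type":"number"}}},"newtons":{"type":"number"}},"required":["motion"]}

```bash
mkdir -p pics; python3 - <<'E'
from plant import r,eyes
import cv2,numpy as np,pickle
S={n:eyes.snapshot(n) for n in("scene","top")}
pickle.dump(S,open('s0.pkl','wb'))
for n in S:
    cv2.imwrite(f'pics/{n}0.png',S[n]['frame'][:,:,::-1]); print(n,S[n]['intrinsics'].tolist(),np.round(S[n]['world_to_cam'],3).tolist())
s=r.get_state();print(s['clock'],s['tool_pos'],s['eef_rot'],s['opening'])
E
```

```text
scene [[380.0216195182147, 0.0, 284.9289957709894], [0.0, 380.0216195182147, 214.2534053496561], [0.0, 0.0, 1.0]] [[-0.862, 0.508, -0.009, 0.52], [0.414, 0.692, -0.591, -0.223], [-0.294, -0.513, -0.806, 1.247], [0.0, 0.0, 0.0, 1.0]]
top [[543.3370840868064, 0.0, 281.95058353744986], [0.0, 543.3370840868064, 198.55256510027039], [0.0, 0.0, 1.0]] [[-0.011, -1.0, -0.018, 0.053], [-0.981, 0.014, -0.191, 0.588], [0.192, 0.016, -0.981, 1.143], [0.0, 0.0, 0.0, 1.0]]
0.1 [0.25624984 0.56944217 0.23799342] [ 2.09786064e-01  9.77746974e-01 -8.03897545e-04 -1.26589024e-04] 1.0018576767299723
```

View pics/scene0.png

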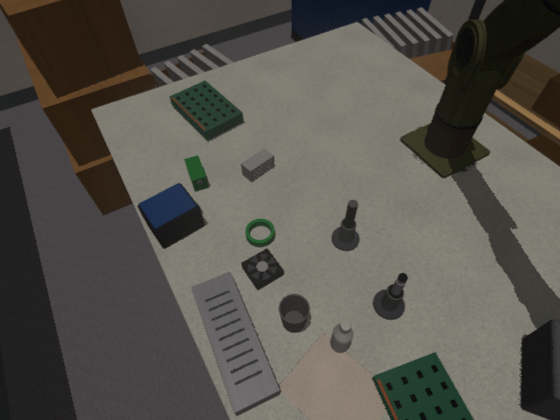

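View pics/top0.png

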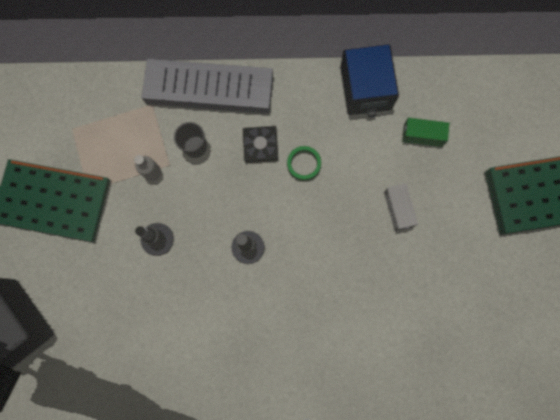

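The scene shows a grey block at top (401,207) and scene (258,165), with the green look-alike at top (427,131). The two holders are at top (248,247), which has a plain flat-topped handle, and (156,238), which looks like it has a knob at (140,231). I choose the grey block and the (248,247) holder. Next I'll measure them and check both in a close crop.

```bash
cat > h.py <<'E'
import numpy as np,cv2
def world(s):
    K=s['intrinsics'];T=np.linalg.inv(s['world_to_cam']);z=s['z_map']
    v,u=np.indices(z.shape);p=np.stack([(u-K[0,2])/K[0,0]*z,(v-K[1,2])/K[1,1]*z,z,np.ones_like(z)],-1)
    w=(p@T.T)[...,:3]; w[z<=0]=np.nan; return w
E
python3 - <<'E'
import pickle;from h import *
S=pickle.load(open('s0.pkl','rb'))
t=S['top'];w=world(t)
def comp(lo,hi,box,ww,name):
    u0,u1,v0,v1=box;m=np.zeros(ww.shape[:2],bool);m[v0:v1,u0:u1]=1
    m&=(ww[...,2]>lo)&(ww[...,2]<hi);P=ww[m]
    if len(P)<3: print(name,len(P));return
    rc=cv2.minAreaRect((P[:,:2]*1000).astype(np.float32))
    print(name,len(P),'mean',P.mean(0).round(4),'rect mm',np.round(rc[0],1),np.round(rc[1],1),round(rc[2],1),'zmed',np.median(P[:,2]).round(4),P[:,2].max().round(4))
comp(.04,.065,(380,420,175,240),w,'cooler top')
comp(.02,.065,(380,420,175,240),w,'cooler all')
for n,b in(('probe?',(220,280,215,270)),('sucker?',(125,180,215,270))):
    comp(.12,.3,b,w,n+' hi');comp(.068,.08,b,w,n+' rim');comp(.003,.02,b,w,n+' foot');comp(.15,.3,b,w,n+' top')
comp(.1,.2,(120,175,140,190),w,'flux');comp(.06,.1,(170,215,115,165),w,'cup');comp(.015,.04,(240,285,120,170),w,'fan')
ws=world(S['scene'])
comp(.045,.07,(235,280,145,185),ws,'cooler top sc')
comp(.15,.3,(330,370,190,255),ws,'probe sc top');comp(.1,.15,(330,370,190,255),ws,'probe sc mid')
f=S['scene']['frame'];g=t['frame']
c=[cv2.resize(x,(400,300),interpolation=cv2.INTER_CUBIC) for x in(f[140:188,230:294],g[180:240,360:440],f[195:270,330:430],f[255:330,360:460])]
c=np.vstack([np.hstack(c[:2]),np.hstack(c[2:])]);c=np.clip(c.astype(float)*1.6,0,255).astype(np.uint8)
cv2.imwrite('pics/crop0.png',c[:,:,::-1])
E
```

```text
cooler top 888 mean [ 0.5699 -0.2181  0.0496] rect mm [ 570.3 -218.8] [97.6 46. ] 12.8 zmed 0.0497 0.0568
cooler all 986 mean [ 0.569  -0.2164  0.0477] rect mm [ 570.2 -218.3] [97.8 46.1] 13.4 zmed 0.0493 0.0568
probe? hi 138 mean [0.4863 0.1252 0.1555] rect mm [487.7 126.1] [23.  22.5] 44.9 zmed 0.1589 0.1654
probe? rim 97 mean [0.4816 0.1236 0.0752] rect mm [484.9 124.8] [31.8 38.3] 37.8 zmed 0.0756 0.08
probe? foot 727 mean [0.4896 0.122  0.007 ] rect mm [499.9 121.9] [135.6 123.6] 89.4 zmed 0.0068 0.0182
probe? top 117 mean [0.4872 0.1263 0.1592] rect mm [487.8 126.3] [22.6 22.5] 44.9 zmed 0.1593 0.1654
sucker? hi 125 mean [0.5083 0.3316 0.1418] rect mm [509.4 333. ] [21.  20.1] 21.2 zmed 0.1474 0.1555
sucker? rim 116 mean [0.5058 0.3272 0.0757] rect mm [508.2 331.9] [34.4 39.2] 67.2 zmed 0.0763 0.08
sucker? foot 693 mean [0.5047 0.3333 0.007 ] rect mm [502.1 344.4] [127.1 124.5] 1.5 zmed 0.0067 0.0191
sucker? top 32 mean [0.5105 0.3334 0.1515] rect mm [509.5 333.5] [17.6 14.6] 15.1 zmed 0.1511 0.1555
flux 98 mean [0.6651 0.349  0.1179] rect mm [665.2 349.7] [21.  20.4] 7.5 zmed 0.1191 0.1249
cup 321 mean [0.7316 0.2538 0.0744] rect mm [728.2 251.6] [68.6 68. ] 58.6 zmed 0.0768 0.0844
fan 1167 mean [0.7262 0.0967 0.0252] rect mm [727.6  97. ] [82.  80.2] 3.0 zmed 0.0253 0.0319
cooler top sc 356 mean [ 0.5751 -0.2168  0.0499] rect mm [ 573.8 -217.8] [96.  47.7] 12.8 zmed 0.05 0.0543
probe sc top 85 mean [0.492  0.1287 0.158 ] rect mm [491.1 127.9] [23.1 21.9] 19.2 zmed 0.1587 0.1627
probe sc mid 120 mean [0.4963 0.1333 0.1253] rect mm [495.1 132.4] [13.4 23.8] 47.1 zmed 0.1258 0.1488
```

View pics/crop0.png

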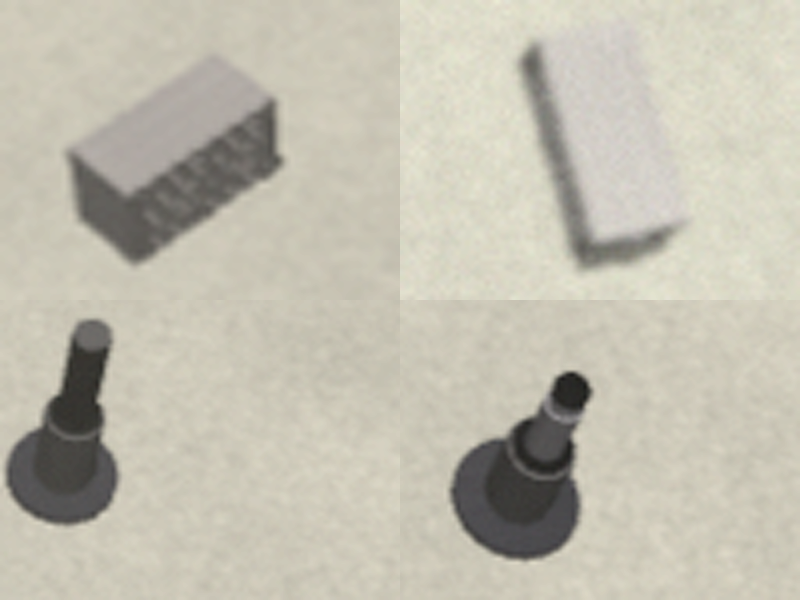

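The crop confirms it: the grey block is solid and finned, lies with its top at 50 mm, and its long axis is at +12.8°. The lower-left tool is the probe (flat-topped 24 mm handle, top at 0.16 m). The lower-right one, with the knob and rod, is the sucker.

Plan:
- Grip the cooler near the boss end, tilted 25° outward.
- Lift it and yaw about 156° so the boss points outward.
- Pitch up 90° and set it down near (0.60, -0.12).

```bash
cat > go.py <<'E'
import sys,numpy as np
from scipy.spatial.transform import Rotation as R
from plant import r
# args: grasp-point x y z (m), azimuth of tool y (deg), tilt (deg, toward azimuth+90)
def tool(az,tilt):
    a=np.radians(az);t=np.radians(tilt);y=np.array([np.cos(a),np.sin(a),0]);h=np.array([-y[1],y[0],0])
    z=np.sin(t)*h-np.cos(t)*np.array([0,0,1.]);return R.from_matrix(np.c_[np.cross(y,z),y,z])
def delta(g,az,tilt,s=None):
    s=s or r.get_state();T=tool(az,tilt);p=np.array(g)+.019*T.as_matrix()[:,2]
    C=R.from_quat(s['eef_rot']);return (C.inv().apply(p-s['tool_pos'])*1000).round(1),np.degrees((C.inv()*T).as_rotvec()).round(1)
if __name__=='__main__':
    a=list(map(float,sys.argv[1:]));s=r.get_state()
    print(round(s['clock'],2),s['tool_pos'].round(4),s['q'].round(2),s['contact_force'].round(1),round(s['opening'],3),s['finger_force'])
    print(*delta(a[:3],a[3],a[4],s))
E
python3 go.py .5574 -.2213 .03 -77.2 25; python3 go.py .516 -.231 .150 -77.2 25; python3 go.py .516 -.231 .250 -77.2 0
```

```text
0.1 [0.2562 0.5694 0.238 ] [-1.11  0.69 -0.19  1.57  0.16  0.9  -0.22] [ 0.9 -0.1 -0.6] 1.002 0.0
[-605.4 -592.4  226.2] [-31.1  10.5 140.1]
0.1 [0.2562 0.5694 0.238 ] [-1.11  0.69 -0.19  1.57  0.16  0.9  -0.22] [ 0.9 -0.1 -0.6] 1.002 0.0
[-571.7 -618.4  106.3] [-31.1  10.5 140.1]
0.1 [0.2562 0.5694 0.238 ] [-1.11  0.69 -0.19  1.57  0.16  0.9  -0.22] [ 0.9 -0.1 -0.6] 1.002 0.0
[-565.3 -623.4    8.1] [-0.00e+00  1.00e-01  1.43e+02]
```

move_arm([
  [-565,-623,0,0,0,143,0],
  [-565,-623,0,0,0,143,0],
  [-565,-623,0,0,0,143,0],
  [-565,-623,0,0,0,143,0],
  [-565,-623,0,0,0,143,0],
])

```text
clock: 0.72
tool_pos: [0.3533, 0.2708, 0.2387]
eef_rot: [0.631, 0.776, 0.0, 0.0]
contact_force: [2.4, 0.1, 0.2]
opening: 0.999
finger_force: 0.0
```

```bash
python3 go.py .516 -.231 .230 -77.2 0;python3 go.py .516 -.231 .150 -77.2 25
```

```text
0.72 [0.3533 0.2708 0.2387] [-0.78  0.46  0.04  2.09 -0.03  0.59 -0.52] [2.4 0.1 0.2] 0.999 0.0
[-524.4   57.4   27.7] [ 0.  -0.  88.9]
0.72 [0.3533 0.2708 0.2387] [-0.78  0.46  0.04  2.09 -0.03  0.59 -0.52] [2.4 0.1 0.2] 0.999 0.0
[-524.3   65.4  106. ] [-19.4  19.7  87.4]
```

move_arm([
  [-524,57,20,0,0,89,0],
  [-524,57,20,0,0,89,0],
  [-524,57,20,0,0,89,0],
  [-524,57,20,0,0,89,0],
  [-524,57,20,0,0,89,0],
])

```text
clock: 1.35
tool_pos: [0.4512, -0.0255, 0.2267]
eef_rot: [0.913, 0.407, 0.0, -0.0]
contact_force: [0.7, 0.5, 0.6]
opening: 1.005
finger_force: 0.0
```

```bash
python3 go.py .516 -.231 .140 -77.2 25
```

```text
1.35 [ 0.4512 -0.0255  0.2267] [-0.21  0.5   0.25  2.1  -0.23  0.57 -0.53] [0.7 0.5 0.6] 1.005 0.0
[-102.9  190.2  103.9] [-7.7 24.2 34.7]
```

move_arm([
  [-103,190,104,-7.7,24.2,34.7,0],
  [-103,190,104,-7.7,24.2,34.7,0],
  [-103,190,104,-7.7,24.2,34.7,0],
  [-103,190,104,-7.7,24.2,34.7,0],
  [-103,190,104,-7.7,24.2,34.7,0],
])

```text
clock: 1.98
tool_pos: [0.5312, -0.2373, 0.1331]
eef_rot: [0.972, 0.113, 0.206, -0.033]
contact_force: [1.6, -6.3, -0.5]
opening: 1.002
finger_force: 0.0
```

```bash
python3 go.py .5574 -.2213 .03 -77.2 25; python3 - <<'E'
from plant import eyes
from h import *
s=eyes.snapshot('wrist');cv2.imwrite('pics/w1.png',np.clip(s['frame'][:,:,::-1]*1.5,0,255).astype(np.uint8))
w=world(s);m=(w[...,2]>.045)&(w[...,2]<.054)&(abs(w[...,0]-.57)<.09)&(abs(w[...,1]+.22)<.08);P=w[m];print(len(P),cv2.minAreaRect((P[:,:2]*1000).astype(np.float32)))
t=eyes.snapshot('top');w=world(t);m=(w[...,2]>.04)&(w[...,2]<.06)&(abs(w[...,0]-.57)<.09)&(abs(w[...,1]+.22)<.08)
E
```

```text
1.98 [ 0.5312 -0.2373  0.1331] [ 0.73  0.76 -0.37  2.08 -1.    0.04  0.15] [ 1.6 -6.3 -0.5] 1.002 0.0
[-15.   -7.3 125.2] [-1.2  1.   0.2]
6422 ((569.97509765625, -219.8391571044922), (95.31591033935547, 44.11601638793945), 12.5720853805542)
```

View pics/w1.png

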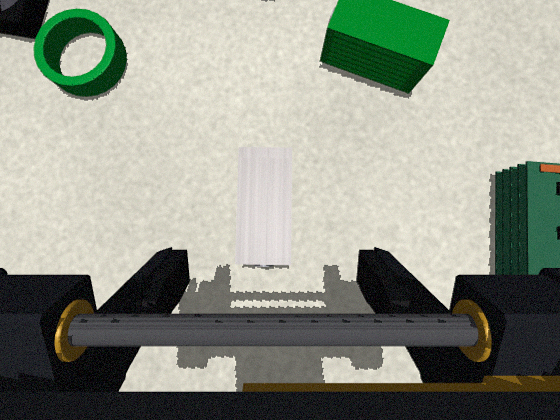

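The wrist view shows the cooler between the fingers at about (265,207), with the green look-alike off at (385,45). The arm is at its q6 and q5 limits, because outward tilt is limited here. I'll use a 15° tilt and later pitch the tool towards the robot, which needs no yaw flip, placing at r of about 0.45.

```bash
python3 go.py .530 -.228 .128 -77.3 15
```

```text
2.08 [ 0.5296 -0.2423  0.1323] [ 0.73  0.77 -0.36  2.08 -1.    0.04  0.15] [-0.1 -0.6 -0.5] 1.0 0.0
[ -1.5 -13.4  24.4] [-1.  -8.9 -0. ]
```

move_arm([
  [-1.5,-13.4,-10,-1,-9,0,0],
  [-1.5,-13.4,-10,-1,-9,0,0],
  [-1.5,-13.4,24,-1,-9,0,0],
  [-1.5,-13.4,24,-1,-9,0,0],
  [-1.5,-13.4,24,-1,-9,0,0],
])

```text
clock: 2.7
tool_pos: [0.5358, -0.2202, 0.1123]
eef_rot: [0.985, 0.113, 0.129, -0.016]
contact_force: [0.7, 0.5, -0.3]
opening: 1.003
finger_force: 0.0
```

```bash
python3 go.py .530 -.228 .128 -77.3 15;python3 go.py .5564 -.2223 .028 -77.3 15
```

```text
2.7 [ 0.5358 -0.2202  0.1123] [ 0.37  0.77  0.05  2.02 -0.94  0.23 -0.03] [ 0.7  0.5 -0.3] 1.003 0.0
[-3.1  6.3  1.9] [-0.2  0.   0.4]
2.7 [ 0.5358 -0.2202  0.1123] [ 0.37  0.77  0.05  2.02 -0.94  0.23 -0.03] [ 0.7  0.5 -0.3] 1.003 0.0
[ -2.9   6.9 105.4] [-0.2  0.   0.4]
```

move_arm([
  [-3,7,20,0,0,0.4,0],
  [-3,7,50,0,0,0.4,0],
  [-3,7,80,0,0,0.4,0],
  [-3,7,80,0,0,0.4,0],
  [-3,7,80,0,0,0.4,0],
])

```text
clock: 3.32
tool_pos: [0.5551, -0.224, 0.0352]
eef_rot: [0.985, 0.11, 0.13, -0.015]
contact_force: [-0.9, -0.4, 0.7]
opening: 1.002
finger_force: 0.0
```

```bash
python3 go.py .5564 -.2223 .028 -77.3 15
```

```text
3.33 [ 0.5551 -0.224   0.0352] [ 0.47  0.93 -0.14  1.98 -0.95  0.05  0.  ] [-0.9 -0.4  0.7] 1.002 0.0
[-0.3 -1.3 26.3] [-0.1 -0.  -0. ]
```

```bash
python3 go.py .5564 -.2223 .028 -77.3 12
```

```text
3.33 [ 0.5551 -0.224   0.0352] [ 0.47  0.93 -0.14  1.98 -0.95  0.05  0.  ] [-0.9 -0.4  0.7] 1.002 0.0
[-1.3 -1.3 26.3] [-0.1 -3.  -0. ]
```

move_arm([
  [-1,-1,5,0,-3,0,0],
  [-1,-1,15,0,-3,0,0],
  [-1,-1,26,0,-3,0,0],
  [-1,-1,26,0,-3,0,0],
])

```text
clock: 3.82
tool_pos: [0.5601, -0.2205, 0.0078]
eef_rot: [0.988, 0.11, 0.103, -0.014]
contact_force: [-0.3, 0.8, 1.1]
opening: 1.003
finger_force: 0.0
```

```bash
python3 go.py .5564 -.2223 .028 -77.3 12
```

```text
3.83 [ 0.5601 -0.2205  0.0078] [ 0.38  0.98 -0.03  1.93 -0.96  0.11 -0.04] [-0.3  0.8  1.1] 1.003 0.0
[ 0.3  0.9 -1.6] [-0.2  0.   0. ]
```

move_arm([
  [0,0,0,0,0,0,1],
  [0,0,0,0,0,0,1],
  [0,0,0,0,0,0,1],
  [0,0,0,0,0,0,1],
  [0,0,0,0,0,0,1],
], newtons=40)

```text
clock: 4.45
tool_pos: [0.5609, -0.2208, 0.0086]
eef_rot: [0.988, 0.111, 0.104, -0.013]
contact_force: [-0.2, 0.1, -0.1]
opening: 0.493
finger_force: 40.0
```

```bash
python3 go.py .5 -.2 .2 -77.3 0; python3 go.py .46 -.09 .24 -101 -78
```

```text
4.45 [ 0.5609 -0.2208  0.0086] [ 0.38  0.97 -0.03  1.93 -0.96  0.11 -0.04] [-0.2  0.1 -0.1] 0.493 39.97575491317548
[ -17.7  -34.1 -179.9] [ -0.1 -12.    0.1]
4.45 [ 0.5609 -0.2208  0.0086] [ 0.38  0.97 -0.03  1.93 -0.96  0.11 -0.04] [-0.2  0.1 -0.1] 0.493 39.97575491317548
[ -37.3 -157.9 -240.1] [ 14.3 -88.6  22.2]
```

move_arm([
  [-5,-5,-50,0,-3,0,1],
  [-10,-15,-100,0,-6,0,1],
  [-18,-34,-150,0,-12,0,1],
  [-18,-34,-180,0,-12,0,1],
  [-18,-34,-180,0,-12,0,1],
])

```text
clock: 5.08
tool_pos: [0.5005, -0.2001, 0.1824]
eef_rot: [0.994, 0.112, 0.001, -0.0]
contact_force: [0.6, -1.0, -3.0]
opening: 0.496
finger_force: 40.0
```

```bash
python3 go.py .46 -.09 .22 -101 -40; python3 go.py .45 -.085 .22 -101 -78
```

```text
5.08 [ 0.5005 -0.2001  0.1824] [-0.06  0.75  0.62  1.91 -0.66  0.7  -0.38] [ 0.6 -1.  -3. ] 0.496 39.97530213324353
[ -26.1 -121.3  -23. ] [  8.3 -39.5  22.9]
5.08 [ 0.5005 -0.2001  0.1824] [-0.06  0.75  0.62  1.91 -0.66  0.7  -0.38] [ 0.6 -1.  -3. ] 0.496 39.97530213324353
[ -40.6 -131.   -33.7] [ 16.2 -76.9  20.1]
```

move_arm([
  [-26,-121,-23,8.3,-39.5,22.9,1],
  [-26,-121,-23,8.3,-39.5,22.9,1],
  [-26,-121,-23,8.3,-39.5,22.9,1],
  [-26,-121,-23,8.3,-39.5,22.9,1],
  [-26,-121,-23,8.3,-39.5,22.9,1],
])

```text
clock: 5.7
tool_pos: [0.448, -0.0879, 0.2007]
eef_rot: [0.934, -0.09, -0.344, -0.034]
contact_force: [0.6, 0.0, -2.0]
opening: 0.497
finger_force: 40.0
```

```bash
python3 go.py .45 -.085 .18 -101 -78
```

```text
5.7 [ 0.448  -0.0879  0.2007] [-0.26  1.05  0.83  1.55 -0.48  1.55 -1.04] [ 0.6  0.  -2. ] 0.497 39.97513145324774
[ 2.9 -3.1 29.9] [ -0.1 -37.6   0. ]
```

move_arm([
  [1,-1,8,0,-10,0,1],
  [2,-2,15,0,-20,0,1],
  [3,-3,22,0,-30,0,1],
  [3,-3,30,0,-37.6,0,1],
  [3,-3,30,0,-37.6,0,1],
])

```text
clock: 6.32
tool_pos: [0.43, -0.0819, 0.1751]
eef_rot: [0.773, -0.074, -0.626, -0.064]
contact_force: [-1.2, -0.0, -1.5]
opening: 0.495
finger_force: 40.0
```

```bash
python3 go.py .45 -.085 .12 -101 -78
```

```text
6.33 [ 0.43   -0.0819  0.1751] [-0.12  1.38  0.64  1.21 -0.3   2.09 -1.12] [-1.2 -0.  -1.5] 0.495 39.97548669925891
[58.1 -0.4 10.6] [-0.3  0.   0.3]
```

```bash
python3 - <<'E'
from plant import eyes
from h import *
import pickle
S={n:eyes.snapshot(n) for n in('scene','top')};pickle.dump(S,open('s1.pkl','wb'))
a=np.array([.4494,-.0852]);T=[]
for n in S:
    w=world(S[n]);m=(abs(w[...,0]-.45)<.05)&(abs(w[...,1]+.085)<.05)&(w[...,2]>.05)&(w[...,2]<.23)
    v,u=np.nonzero(m);print(n,m.sum(),u.min() if len(u) else 0,u.max() if len(u) else 0,v.min() if len(v) else 0,v.max() if len(v) else 0)
    T.append(S[n]['frame'])
c=[cv2.resize(T[0][90:270,240:420],(400,400)),cv2.resize(T[1][170:320,310:460],(400,400))]
cv2.imwrite('pics/c1.png',np.clip(np.hstack(c)[:,:,::-1]*1.6,0,255).astype(np.uint8))
E
```

```text
scene 806 293 331 120 161
top 1400 328 378 227 273
```

View pics/c1.png

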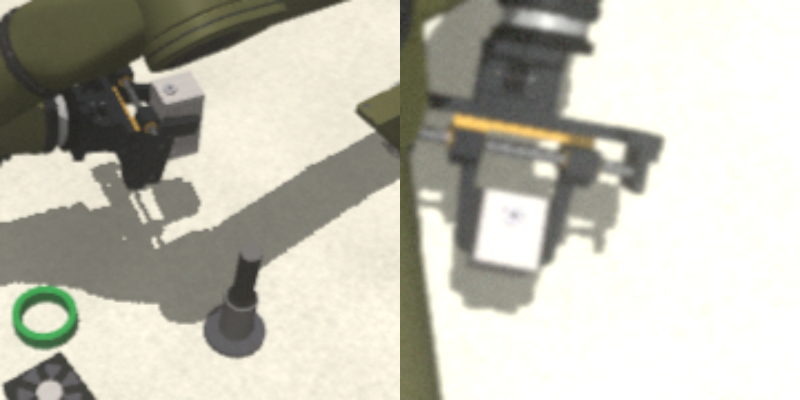

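The cooler is held boss up in both views: scene crop (178,90) and top crop (515,213), with the boss dot on the side nearer the gripper. Next I'll fit its top face plane to check the tilt.

```bash
cat > face.py <<'E'
from h import *
def face(s,c,zlo,zhi,rad=.05):
    w=world(s);f=s['frame'].astype(float);m=(abs(w[...,0]-c[0])<rad)&(abs(w[...,1]-c[1])<rad)&(w[...,2]>zlo)&(w[...,2]<zhi)&(f.mean(-1)>95)
    n,l,st,_=cv2.connectedComponentsWithStats(m.astype(np.uint8));k=1+np.argmax(st[1:,4]);e=cv2.erode((l==k).astype(np.uint8),np.ones((3,3)))
    P=w[e>0];q=np.median(P,0);P=P[abs(P[:,2]-q[2])<.008];q=P.mean(0);nn=np.linalg.svd(P-q,full_matrices=False)[2][2];nn*=np.sign(nn[2])
    rc=cv2.minAreaRect((w[l==k][:,:2]*1000).astype(np.float32))
    return len(P),q.round(4),'normal',nn.round(3),'tiltdeg',np.degrees(nn[:2]).round(1),rc
E
python3 - <<'E'
import pickle;from face import *
S=pickle.load(open('s1.pkl','rb'))
for n in S: print(n,face(S[n],(.44,-.085),.195,.23))
E
```

```text
scene (119, array([ 0.4467, -0.0851,  0.2125]), 'normal', array([-0.019, -0.017,  1.   ]), 'tiltdeg', array([-1.1, -1. ]), ((448.15509033203125, -84.34506225585938), (45.943885803222656, 48.964900970458984), 79.16932678222656))
top (523, array([ 0.4467, -0.0845,  0.2146]), 'normal', array([-0.021,  0.014,  1.   ]), 'tiltdeg', array([-1.2,  0.8]), ((446.7726135253906, -86.52951049804688), (48.00133514404297, 50.16804122924805), 78.61077117919922))
```

```bash
python3 go.py .4475 -.0853 .066 -101 -78
```

```text
6.42 [ 0.4313 -0.082   0.1789] [-0.12  1.37  0.65  1.21 -0.3   2.09 -1.12] [ 0.4 -0.4 -1.7] 0.494 39.97521170647815
[113.8   0.4  26.9] [-0.2 -0.3  0.1]
```

move_arm([
  [25,0,6,0,0,0,1],
  [50,0,12,0,0,0,1],
  [80,0,18,0,0,0,1],
  [105,0,24.5,0,0,0,1],
  [108,0,25.5,0,0,0,1],
])

```text
clock: 7.05
tool_pos: [0.4284, -0.0807, 0.0661]
eef_rot: [0.774, -0.074, -0.626, -0.061]
contact_force: [1.1, 0.3, -2.3]
opening: 0.495
finger_force: 40.0
```

```bash
python3 go.py .4475 -.0853 .0644 -101 -78;python3 - <<'E'
from plant import eyes
from face import *
for n in('scene','top'): print(n,face(eyes.snapshot(n),(.44,-.085),.085,.115))
E
```

```text
7.05 [ 0.4284 -0.0807  0.0661] [-0.11  1.54  0.61  1.12 -0.38  2.02 -1.16] [ 1.1  0.3 -2.3] 0.495 39.97525238664821
[5.8 0.9 0.1] [-0.1 -0.1  0.1]
scene (105, array([ 0.4461, -0.0833,  0.1036]), 'normal', array([-0.034, -0.011,  0.999]), 'tiltdeg', array([-2. , -0.7]), ((446.5426940917969, -83.47394561767578), (43.874210357666016, 50.508785247802734), 78.09349822998047))
top (385, array([ 0.4437, -0.0832,  0.1042]), 'normal', array([-0.019,  0.006,  1.   ]), 'tiltdeg', array([-1.1,  0.3]), ((445.3091735839844, -83.42948913574219), (44.308349609375, 50.216983795166016), 78.77583312988281))
```

move_arm([
  [3,0,0.7,0,-1.2,0,1],
  [5,0,1,0,-1.2,0,1],
  [6,0,1.2,0,-1.2,0,1],
])

```text
clock: 7.52
tool_pos: [0.4298, -0.0812, 0.0625]
eef_rot: [0.769, -0.074, -0.632, -0.062]
contact_force: [0.0, 0.2, -1.9]
opening: 0.494
finger_force: 40.0
```

move_arm([
  [1,0,0.2,0,0,0,1],
  [1,0,0.2,0,0,0,1],
])

```text
clock: 7.78
tool_pos: [0.4296, -0.0812, 0.0614]
eef_rot: [0.768, -0.074, -0.633, -0.062]
contact_force: [-0.9, -0.2, -2.3]
opening: 0.492
finger_force: 40.0
```

move_arm([
  [1,0,0.2,0,0,0,1],
  [2,0,0.4,0,0,0,1],
  [2,0,0.4,0,0,0,1],
])

```text
clock: 8.15
tool_pos: [0.4296, -0.0812, 0.0592]
eef_rot: [0.768, -0.074, -0.633, -0.062]
contact_force: [0.4, -0.3, -2.5]
opening: 0.493
finger_force: 40.0
```

move_arm([
  [1,0,0.2,0,0,0,1],
  [1,0,0.2,0,0,0,1],
])

```text
clock: 8.4
tool_pos: [0.4296, -0.0812, 0.0584]
eef_rot: [0.768, -0.074, -0.633, -0.062]
contact_force: [-0.3, 0.2, -1.9]
opening: 0.496
finger_force: 40.0
```

```bash
python3 go.py .4475 -.0853 .0644 -101 -79;python3 - <<'E'
from plant import eyes
from face import *
for n in('scene','top'): print(n,face(eyes.snapshot(n),(.44,-.085),.085,.115))
E
```

```text
8.4 [ 0.4296 -0.0812  0.0584] [-0.1   1.56  0.6   1.09 -0.38  2.04 -1.17] [-0.3  0.2 -1.9] 0.496 39.97462252504192
[-2.4  0.6 -0.2] [-0.1 -0.   0.1]
scene (116, array([ 0.4481, -0.0837,  0.0956]), 'normal', array([-0.016, -0.026,  1.   ]), 'tiltdeg', array([-0.9, -1.5]), ((448.5731201171875, -84.37379455566406), (44.94895935058594, 48.866844177246094), 79.45855712890625))
top (408, array([ 0.4466, -0.0835,  0.0954]), 'normal', array([-0.004, -0.006,  1.   ]), 'tiltdeg', array([-0.3, -0.3]), ((446.7820129394531, -83.84253692626953), (44.225830078125, 50.278175354003906), 79.15127563476562))
```

move_arm([
  [0.7,0,0.1,0,0,0,1],
  [0.7,0,0.1,0,0,0,1],
])

```text
clock: 8.75
tool_pos: [0.4296, -0.0812, 0.0583]
eef_rot: [0.768, -0.074, -0.633, -0.062]
contact_force: [-0.3, -0.1, 2.5]
opening: 0.497
finger_force: 40.0
```

move_arm([
  [0.7,0,0.1,0,0,0,1],
  [0.7,0,0.1,0,0,0,1],
])

```text
clock: 9.0
tool_pos: [0.4296, -0.0812, 0.0583]
eef_rot: [0.768, -0.074, -0.634, -0.062]
contact_force: [-0.0, 0.2, 6.3]
opening: 0.497
finger_force: 40.0
```

move_arm([
  [-1,0,-0.2,0,0,0,1],
  [-1,0,-0.2,0,0,0,0.3],
  [-1,0,-0.2,0,0,0,0],
  [-1,0,-0.2,0,0,0,0],
  [-1,0,-0.2,0,0,0,0],
])

```text
clock: 9.62
tool_pos: [0.4297, -0.0812, 0.0577]
eef_rot: [0.768, -0.074, -0.633, -0.062]
contact_force: [0.8, -0.1, -1.2]
opening: 0.924
finger_force: 0.0
```

```bash
python3 go.py .57 -.11 .15 -101 -60;python3 - <<'E'
from plant import eyes
from face import *
for n in('scene','top'): print(n,face(eyes.snapshot(n),(.44,-.085),.085,.115))
E
```

```text
9.62 [ 0.4297 -0.0812  0.0577] [-0.1   1.56  0.6   1.09 -0.38  2.04 -1.17] [ 0.8 -0.1 -1.2] 0.924 0.0
[ -56.9    1.3 -140.3] [-0.1 18.9  0. ]
scene (98, array([ 0.4456, -0.0847,  0.0949]), 'normal', array([-0.026, -0.005,  1.   ]), 'tiltdeg', array([-1.5, -0.3]), ((446.4434814453125, -83.98925018310547), (46.44178009033203, 48.8722038269043), 78.56637573242188))
top (413, array([ 0.4444, -0.0839,  0.095 ]), 'normal', array([-0.01 , -0.005,  1.   ]), 'tiltdeg', array([-0.5, -0.3]), ((445.13128662109375, -83.78047180175781), (44.21363830566406, 50.2761344909668), 78.79517364501953))
```

move_arm([
  [-3,0,-20,0,2,0,0],
  [-10,0,-50,0,6,0,0],
  [-22,0,-80,0,10,0,0],
  [-40,0,-110,0,15,0,0],
  [-57,0,-140,0,19,0,0],
])

```text
clock: 10.35
tool_pos: [0.5542, -0.106, 0.1412]
eef_rot: [0.863, -0.084, -0.497, -0.046]
contact_force: [0.2, -0.2, -1.7]
opening: 0.998
finger_force: 0.0
```

```bash
python3 go.py .56 -.06 .25 -101 0;python3 - <<'E'
from plant import eyes
from face import *
import pickle
S={n:eyes.snapshot(n) for n in('scene','top')};pickle.dump(S,open('s2.pkl','wb'))
for n in S: print(n,face(S[n],(.44,-.085),.085,.115))
E
```

```text
10.35 [ 0.5542 -0.106   0.1412] [ 0.05  1.35  0.3   0.78 -0.24  2.09 -1.47] [ 0.2 -0.2 -1.7] 0.998 0.0
[-79.4 -45.9 -42.5] [ 0.2 59.8 -0.2]
  return _methods._mean(a, axis=axis, dtype=dtype,
  ret = um.true_divide(
face.py:5: RuntimeWarning: Mean of empty slice.
  P=w[e>0];q=np.median(P,0);P=P[abs(P[:,2]-q[2])<.008];q=P.mean(0);nn=np.linalg.svd(P-q,full_matrices=False)[2][2];nn*=np.sign(nn[2])
Traceback (most recent call last):
  File "face.py", line 5, in face
    P=w[e>0];q=np.median(P,0);P=P[abs(P[:,2]-q[2])<.008];q=P.mean(0);nn=np.linalg.svd(P-q,full_matrices=False)[2][2];nn*=np.sign(nn[2])
                                                                        ~~~~~~~~~~~~~~~~~~~~~~~~~~~~~~~~~~~~~~~~~^^^
IndexError: index 2 is out of bounds for axis 0 with size 0
```

move_arm([
  [-20,0,-20,0,10,0,0],
  [-45,-10,-43,0,21,0,0],
  [-79,-30,-43,0,32,0,0],
  [-79,-46,-43,0,43,0,0],
  [-79,-46,-43,0,54,0,0],
])

```text
clock: 11.08
tool_pos: [0.5599, -0.0589, 0.231]
eef_rot: [0.994, -0.095, -0.057, -0.006]
contact_force: [-0.3, -0.6, -0.4]
opening: 1.002
finger_force: 0.0
```

```bash
python3 go.py .489 .127 .23 -90 0;python3 - <<'E'
from plant import eyes
from face import *
import pickle
S={n:eyes.snapshot(n) for n in('scene','top')};pickle.dump(S,open('s2.pkl','wb'))
for n in ('top','scene'):
  try: print(n,face(S[n],(.44,-.085),.085,.115))
  except Exception as e: print(n,e)
T=[S[n]['frame'] for n in S]
c=[cv2.resize(T[0][90:270,240:420],(400,400)),cv2.resize(T[1][170:320,310:460],(400,400))]
cv2.imwrite('pics/c2.png',np.clip(np.hstack(c)[:,:,::-1]*1.6,0,255).astype(np.uint8))
E
```

```text
11.07 [ 0.5599 -0.0589  0.231 ] [-0.16  0.69  0.34  1.67 -0.28  0.95 -1.46] [-0.3 -0.6 -0.4] 1.002 0.0
[-102.  -169.    32.2] [ -0.7   6.6 -11. ]
top attempt to get argmax of an empty sequence
scene index 2 is out of bounds for axis 0 with size 0
  return _methods._mean(a, axis=axis, dtype=dtype,
  ret = um.true_divide(
face.py:5: RuntimeWarning: Mean of empty slice.
  P=w[e>0];q=np.median(P,0);P=P[abs(P[:,2]-q[2])<.008];q=P.mean(0);nn=np.linalg.svd(P-q,full_matrices=False)[2][2];nn*=np.sign(nn[2])
```

View pics/c2.png

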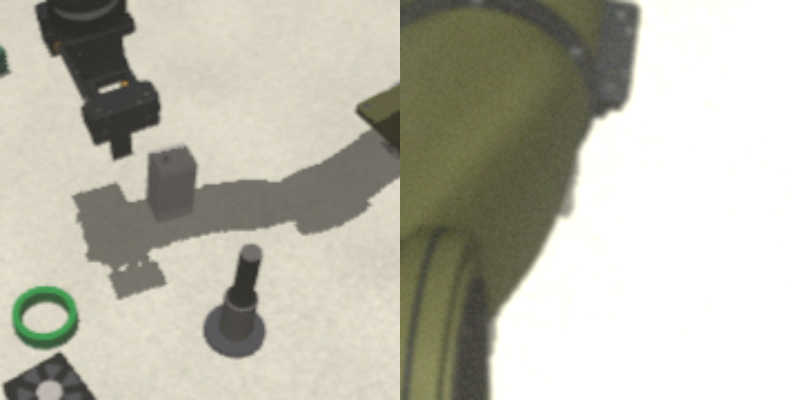

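The scene crop shows the cooler standing upright at (172,183), in the arm's shadow, boss on top. The top camera is blocked by the arm. On to the probe.

move_arm([
  [-102,-169,20,-0.7,6.6,-11,0],
  [-102,-169,20,-0.7,6.6,-11,0],
  [-102,-169,20,-0.7,6.6,-11,0],
  [-102,-169,20,-0.7,6.6,-11,0],
  [-102,-169,20,-0.7,6.6,-11,0],
])

```text
clock: 11.8
tool_pos: [0.4917, 0.1256, 0.2227]
eef_rot: [1.0, -0.0, -0.004, 0.0]
contact_force: [0.1, -1.1, 0.2]
opening: 0.998
finger_force: 0.0
```

```bash
sed -i 's/f.mean(-1)>95/f.mean(-1)>thr/;s/rad=.05/rad=.05,thr=95/' face.py; python3 go.py .489 .127 .13 -90 0;python3 - <<'E'
from plant import eyes
from face import *
import pickle
S={n:eyes.snapshot(n) for n in('scene','top','wrist')};pickle.dump(S,open('s3.pkl','wb'))
for n in ('top','scene'):
  try: print(n,face(S[n],(.44,-.085),.085,.115,thr=50))
  except Exception as e: print(n,e)
w=world(S['wrist'])
m=(w[...,2]>.152)&(w[...,2]<.17)&(abs(w[...,0]-.489)<.03)&(abs(w[...,1]-.127)<.03);P=w[m];print(len(P))
if len(P)>3: print(np.median(P,0),cv2.minEnclosingCircle((P[:,:2]*1000).astype(np.float32)))
m=(w[...,2]>.07)&(w[...,2]<.09)&(abs(w[...,0]-.489)<.03)&(abs(w[...,1]-.127)<.03);P=w[m];print(len(P))
if len(P)>3: print(np.median(P,0),cv2.minEnclosingCircle((P[:,:2]*1000).astype(np.float32)))
E
```

```text
11.8 [0.4917 0.1256 0.2227] [-0.53  0.58  0.31  1.94 -0.28  0.67 -1.62] [ 0.1 -1.1  0.2] 0.998 0.0
[ -1.8  -1.4 111.7] [ 0.   0.4 -0. ]
top (424, array([ 0.4448, -0.0837,  0.0949]), 'normal', array([-0.012,  0.006,  1.   ]), 'tiltdeg', array([-0.7,  0.3]), ((445.0593566894531, -83.91375732421875), (44.19194030761719, 50.227516174316406), 79.0709457397461))
scene (161, array([ 0.4498, -0.0809,  0.095 ]), 'normal', array([-0.01 , -0.002,  1.   ]), 'tiltdeg', array([-0.6, -0.1]), ((447.789794921875, -83.83674621582031), (46.72080612182617, 51.22343826293945), 78.37745666503906))
861
[0.48855528 0.1257303  0.15990108] ((486.8608703613281, 125.80548095703125), 12.09293270111084)
654
[0.49670252 0.12481473 0.07906436] ((486.9433288574219, 125.43669128417969), 19.906938552856445)
```

move_arm([
  [-4,0,30,0,0.4,0,0],
  [-4,0,60,0,0.4,0,0],
  [-4,0,90,0,0.4,0,0],
  [-4,0,111,0,0.4,0,0],
  [-4,0,111,0,0.4,0,0],
])

```text
clock: 12.58
tool_pos: [0.4862, 0.1237, 0.1113]
eef_rot: [1.0, -0.002, -0.001, 0.0]
contact_force: [-0.1, -0.5, -0.6]
opening: 1.001
finger_force: 0.0
```

move_arm([
  [0,0,0,0,0,0,0.5],
  [0,0,0,0,0,0,1],
  [0,0,0,0,0,0,1],
  [0,0,0,0,0,0,1],
  [0,0,0,0,0,0,1],
], newtons=25)

```text
clock: 13.2
tool_pos: [0.4864, 0.1259, 0.1126]
eef_rot: [1.0, -0.0, 0.001, -0.001]
contact_force: [-0.2, -0.1, -0.1]
opening: 0.458
finger_force: 0.0
```

```bash
python3 go.py .4875 .1257 .23 -90 0
```

```text
13.2 [0.4864 0.1259 0.1126] [-0.46  0.75  0.19  2.05 -0.37  0.36 -1.55] [-0.2 -0.1 -0.1] 0.458 0.0
[  1.3   0.1 -98.4] [-0.1 -0.1 -0. ]
```

move_arm([
  [0,0,0,0,0,0,1],
  [0,0,0,0,0,0,1],
  [0,0,0,0,0,0,1],
  [0,0,0,0,0,0,1],
  [0,0,0,0,0,0,1],
], newtons=25)

```text
clock: 13.82
tool_pos: [0.4863, 0.1258, 0.1124]
eef_rot: [1.0, -0.0, 0.001, -0.001]
contact_force: [1.1, 0.1, -0.7]
opening: 0.26
finger_force: 25.0
```

move_arm([
  [0,0,-20,0,0,0,1],
  [0,0,-45,0,0,0,1],
  [0,0,-75,0,0,0,1],
  [0,0,-105,0,0,0,1],
  [0,0,-130,0,0,0,1],
])

```text
clock: 14.45
tool_pos: [0.486, 0.1256, 0.2435]
eef_rot: [1.0, -0.001, 0.001, -0.001]
contact_force: [0.7, -0.2, -0.9]
opening: 0.266
finger_force: 25.0
```

```bash
python3 go.py .455 -.0858 .26 -90 0
```

```text
14.45 [0.486  0.1256 0.2435] [-0.56  0.54  0.34  1.94 -0.27  0.7  -1.63] [ 0.7 -0.2 -0.9] 0.266 24.986909134313464
[-30.8 211.4   2.2] [-0.1 -0.1 -0.1]
```

move_arm([
  [-6,42,0,0,0,0,1],
  [-12,85,0,0,0,0,1],
  [-18,127,0,0,0,0,1],
  [-25,170,0,0,0,0,1],
  [-31,211,5,0,0,0,1],
])

```text
clock: 15.08
tool_pos: [0.4546, -0.0868, 0.2372]
eef_rot: [1.0, -0.001, 0.001, -0.001]
contact_force: [-0.1, -0.1, -0.8]
opening: 0.264
finger_force: 25.0
```

```bash
python3 - <<'E'
from plant import eyes
from face import *
import pickle
S={n:eyes.snapshot(n) for n in('scene','top','wrist')};pickle.dump(S,open('s4.pkl','wb'))
def pr(s,p): q=s['intrinsics']@(s['world_to_cam']@np.r_[p,1])[:3];return q[:2]/q[2]
c=[]
for n in S:
    u,v=pr(S[n],[.455,-.086,.12]).astype(int);print(n,u,v,pr(S[n],[.455,-.086,.097]))
    f=S[n]['frame'];k={'scene':40,'top':50,'wrist':100}[n];a,b=max(u-k,0),max(v-k,0);x=f[b:b+2*k,a:a+2*k];print(a,b,x.shape)
    c.append(cv2.resize(x,(266,400),interpolation=cv2.INTER_CUBIC) if 0 else cv2.resize(x,(266,266),interpolation=cv2.INTER_CUBIC))
cv2.imwrite('pics/c4.png',np.clip(np.hstack(c)[:,:,::-1]*2.0,0,255).astype(np.uint8))
E
python3 go.py .455 -.0858 .26 -90 0
```

```text
scene 314 155 [314.40741951 161.00752616]
274 115 (80, 80, 3)
top 346 255 [345.32803739 256.85058375]
296 205 (100, 100, 3)
wrist 266 199 [266.59029076 192.87864881]
166 99 (200, 200, 3)
15.22 [ 0.454  -0.0877  0.237 ] [-0.1   0.5   0.29  2.06 -0.24  0.62 -1.22] [ 0.4  0.5 -1.4] 0.27 24.98733602464199
[ 1.  -1.9 -4. ] [-0.  -0.  -0.4]
```

View pics/c4.png

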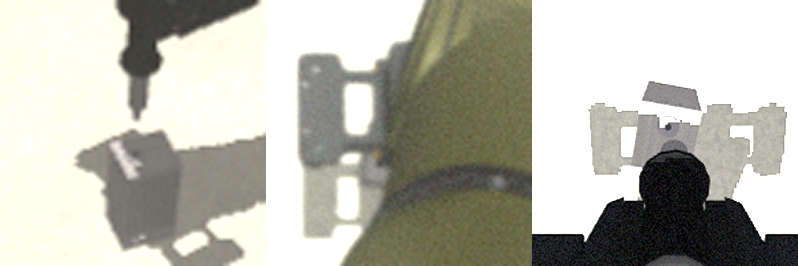

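```bash
python3 - <<'E'
import pickle;from h import *
S=pickle.load(open('s4.pkl','rb'));s=S['wrist']
x=cv2.resize(s['frame'][150:230,225:315],(800,711),interpolation=cv2.INTER_CUBIC)[:590]
x=np.clip(255*(x/255.)**.6*1.1,0,255).astype(np.uint8)
cv2.imwrite('pics/c5.png',x[:,:,::-1])
def pr(p): q=s['intrinsics']@(s['world_to_cam']@np.r_[p,1])[:3];return ((q[:2]/q[2]-[225,150])*8.89).round()
for z in(.244,.206,.2,.139): print(z,pr([.454,-.0873,z]))
print('boss exp',pr([.455,-.0858,.097]))
E
```

```text
0.244 [ 351. 1062.]
0.206 [363. 794.]
0.2 [365. 761.]
0.139 [377. 507.]
boss exp [368. 381.]
```

View pics/c5.png

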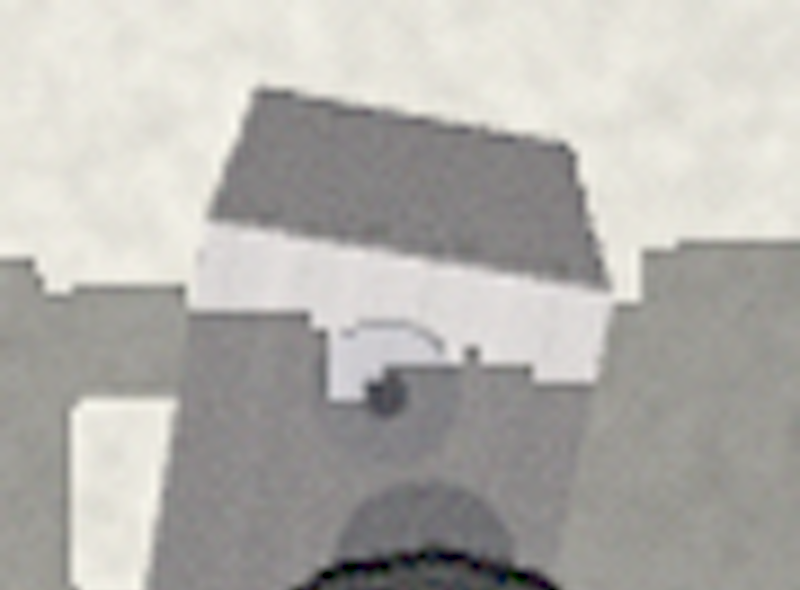

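The wrist crop shows the boss dot at (386,397), and the flange and shaft at about (430,550), so the probe axis looks a few mm to the right of the dot. I'll come down closer and measure tip against boss in the same views.

move_arm([
  [0,0,10,0,0,0,1],
  [0,0,20,0,0,0,1],
  [0,0,28,0,0,0,1],
  [0,0,28,0,0,0,1],
  [0,0,28,0,0,0,1],
])

```text
clock: 15.85
tool_pos: [0.4551, -0.0851, 0.2091]
eef_rot: [1.0, -0.0, 0.001, -0.001]
contact_force: [-0.5, -0.4, -1.1]
opening: 0.262
finger_force: 25.0
```

```bash
python3 - <<'E'
from plant import eyes,r
from h import *
import pickle
S={n:eyes.snapshot(n) for n in('scene','wrist')};pickle.dump(S,open('s5.pkl','wb'))
print(r.get_state()['tool_pos'].round(4),r.get_state()['eef_rot'].round(4))
def pr(s,p): q=s['intrinsics']@(s['world_to_cam']@np.r_[p,1])[:3];return q[:2]/q[2]
for n in S:
    w=world(S[n]);cc=S[n]['world_to_cam'];C=-cc[:3,:3].T@cc[:3,3];print(n,'cam',C.round(3),'boss exp',pr(S[n],[.4535,-.087,.097]).round(1),'tip exp',pr(S[n],[.454,-.087,.111]).round(1))
    for lo,hi in((.100,.112),(.112,.120),(.120,.130),(.13,.14),(.14,.15),(.15,.16),(.162,.167),(.167,.172)):
        m=(w[...,2]>lo)&(w[...,2]<hi)&(np.hypot(w[...,0]-.454,w[...,1]+.087)<.03);P=w[m]
        if len(P)>2:print(n,lo,hi,len(P),P.mean(0).round(4),'min',P.min(0)[:2].round(4),'max',P.max(0)[:2].round(4))
a=cv2.resize(S['scene']['frame'][120:180,285:345],(400,400),interpolation=cv2.INTER_CUBIC)
b=cv2.resize(S['wrist']['frame'][170:250,225:305],(400,400),interpolation=cv2.INTER_CUBIC)
x=np.hstack([a,b]);x=np.clip(255*(x/255.)**.6*1.1,0,255).astype(np.uint8)
cv2.imwrite('pics/c6.png',x[:,:,::-1])
E
```

```text
[ 0.4552 -0.0852  0.2093] [ 1.e+00 -4.e-04  9.e-04 -6.e-04]
scene cam [0.907 0.53  0.878] boss exp [314.7 160.6] tip exp [314.8 157.1]
scene 0.112 0.12 4 [ 0.4601 -0.0822  0.1169] min [ 0.4572 -0.0831] max [ 0.4627 -0.0816]
scene 0.12 0.13 5 [ 0.4634 -0.0802  0.1269] min [ 0.4572 -0.0832] max [ 0.4668 -0.0778]
scene 0.13 0.14 15 [ 0.4617 -0.0794  0.1342] min [ 0.4536 -0.0851] max [ 0.4665 -0.0742]
scene 0.14 0.15 18 [ 0.4629 -0.0784  0.1454] min [ 0.4561 -0.0848] max [ 0.4673 -0.0749]
scene 0.15 0.16 15 [ 0.4629 -0.0793  0.1554] min [ 0.4553 -0.0839] max [ 0.4695 -0.0764]
wrist cam [ 0.531 -0.086  0.355] boss exp [273.7 204.9] tip exp [273.8 209.2]
wrist 0.12 0.13 20 [ 0.4617 -0.0857  0.1283] min [ 0.4572 -0.0932] max [ 0.4637 -0.0779]
wrist 0.13 0.14 77 [ 0.4624 -0.0857  0.1348] min [ 0.4585 -0.0931] max [ 0.4639 -0.0788]
wrist 0.14 0.15 33 [ 0.463  -0.0857  0.1427] min [ 0.4611 -0.0914] max [ 0.4638 -0.0806]
```

View pics/c6.png

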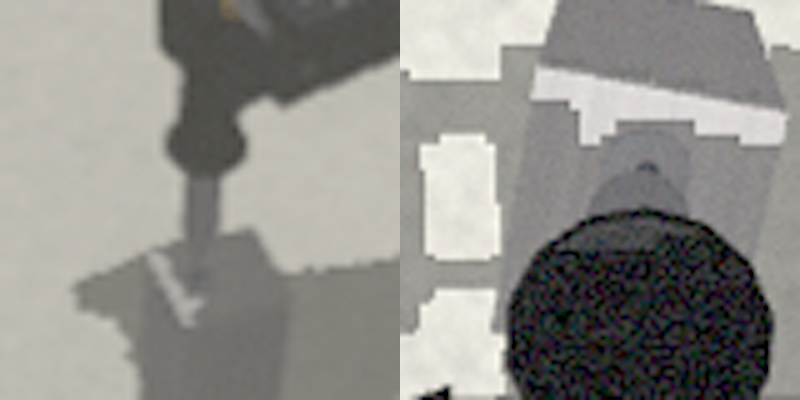

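Scene crop: the tip is over the boss at about (205,275). Wrist crop: the dot is at (648,168) and the shaft is centred at about (640,190). The probe needs roughly 1.5 mm more towards -y. The expected contact is about 13.5 mm below, so I'll descend in steps.

move_arm([
  [-0.5,1.5,4,0,0,0,1],
  [-0.5,1.5,8,0,0,0,1],
  [-0.5,1.5,11,0,0,0,1],
  [-0.5,1.5,11,0,0,0,1],
  [-0.5,1.5,11,0,0,0,1],
])

```text
clock: 16.58
tool_pos: [0.4546, -0.0867, 0.1981]
eef_rot: [1.0, -0.0, 0.001, -0.001]
contact_force: [0.6, 0.4, -1.2]
opening: 0.263
finger_force: 25.0
```

move_arm([
  [0,0,1,0,0,0,1],
  [0,0,2,0,0,0,1],
  [0,0,3,0,0,0,1],
  [0,0,3,0,0,0,1],
  [0,0,3,0,0,0,1],
])

```text
clock: 17.2
tool_pos: [0.4546, -0.0867, 0.1952]
eef_rot: [1.0, -0.0, 0.001, -0.001]
contact_force: [-0.1, -0.9, -0.4]
opening: 0.266
finger_force: 25.0
```

move_arm([
  [0,0,1,0,0,0,1],
  [0,0,2,0,0,0,1],
  [0,0,2,0,0,0,1],
  [0,0,2,0,0,0,1],
])

```text
clock: 17.7
tool_pos: [0.4546, -0.0867, 0.1931]
eef_rot: [1.0, -0.0, 0.001, -0.001]
contact_force: [0.6, -0.0, 0.1]
opening: 0.261
finger_force: 25.0
```

```bash
cat > f.py <<'E'
from plant import r,eyes
import numpy as np
F=[];P=[]
for _ in range(8):
    s=r.get_state();F.append(s['contact_force']);P.append(s['tool_pos']);eyes.snapshot('scene')
print(s['clock'],np.mean(F,0).round(2),np.std(F,0).round(2),np.mean(P,0).round(4),s['eef_rot'].round(4),s['finger_force'])
E
python3 f.py
```

```text
18.05 [0.16 0.2  1.06] [0.23 0.43 0.45] [ 0.4546 -0.0867  0.1931] [ 1.e+00 -4.e-04  6.e-04 -6.e-04] 24.986801957711577
```

move_arm([
  [0,0,1,0,0,0,1],
  [0,0,2,0,0,0,1],
  [0,0,2,0,0,0,1],
  [0,0,2,0,0,0,1],
])

```text
clock: 18.6
tool_pos: [0.4546, -0.0867, 0.1911]
eef_rot: [1.0, -0.0, 0.001, -0.001]
contact_force: [-0.1, -0.1, 2.3]
opening: 0.267
finger_force: 25.0
```

```bash
python3 f.py; python3 - <<'E'
from plant import eyes
from face import *
S={n:eyes.snapshot(n) for n in('scene','wrist')}
for n in S: 
  try: print(n,face(S[n],(.445,-.084),.085,.099,thr=40))
  except Exception as e: print(e)
a=cv2.resize(S['scene']['frame'][120:200,275:355],(400,400),interpolation=cv2.INTER_CUBIC)
b=cv2.resize(S['wrist']['frame'][170:250,225:305],(400,400),interpolation=cv2.INTER_CUBIC)
x=np.hstack([a,b]);x=np.clip(255*(x/255.)**.6*1.1,0,255).astype(np.uint8)
cv2.imwrite('pics/c7.png',x[:,:,::-1])
E
```

```text
18.95 [-0.34  0.05  1.62] [0.15 0.38 0.57] [ 0.4546 -0.0867  0.1911] [ 1.e+00 -4.e-04  6.e-04 -6.e-04] 24.986657705157995
scene (120, array([ 0.4487, -0.0768,  0.0951]), 'normal', array([ 0.002, -0.011,  1.   ]), 'tiltdeg', array([ 0.1, -0.6]), ((447.66015625, -83.5486068725586), (46.51905059814453, 50.80567932128906), 79.51432800292969))
wrist (1159, array([ 0.4585, -0.0851,  0.0949]), 'normal', array([ 0.02, -0.  ,  1.  ]), 'tiltdeg', array([ 1.1, -0. ]), ((443.96734619140625, -85.23355865478516), (44.102474212646484, 50.859092712402344), 79.06015014648438))
```

View pics/c7.png

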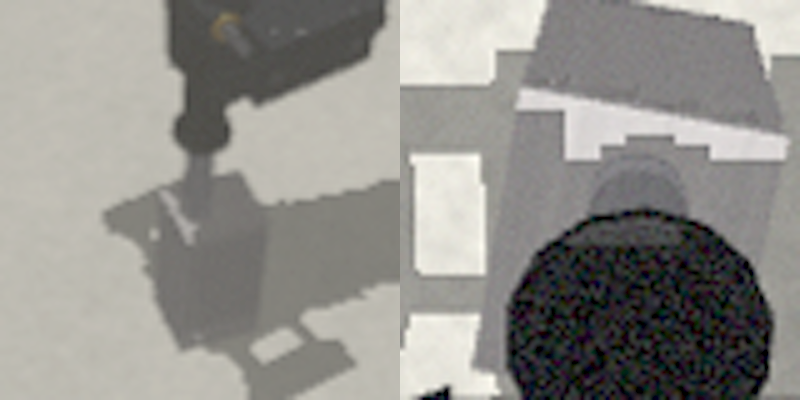

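Scene crop: the probe stands on the boss at about (200,215) and the cooler is upright. Wrist crop: the shaft is concentric with the boss arc at about (640,170). The press is about 2.6 N, roughly 4.5 mm in, so I'm handing in.

```bash
python3 -c "
from plant import finish_job
print(finish_job())"
```

```text
the job is handed in; nothing more can be done
None
```

The cooler is standing boss-up and released, and I handed the job in with the gripper holding the probe upright on the boss, its tip pressed in about 4.5 mm (estimated) at about 2.6 N; no verdict came back.

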